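# Lay a small wine bottle in its cradle and slide it home

## Robot

A 7-joint arm with a two-finger parallel gripper is mounted at the origin on the work surface. World frame = base frame: x ahead of the robot, y to its left, z up, the work surface at z = 0. Lengths are in m, angles in rad, forces in N, time in s.
With the tool pointing down it reaches from about 0.4 to 0.85 m from the base axis. Payload 4.5 kg.
Tool frame: the origin (TCP) lies on the front face of the gripper's body, between the roots of the fingers; the fingertips stand 64 mm ahead of it and the grasp point (between the pads) lies 45 mm ahead of it; z points along the fingers, y is the line along which they close (so a half turn about z gives the same grasp; the last joint's range is limited). The gripper opens to 88 mm and grips with 3 to 60 N. Pads are 18 mm wide; open, the fingers measure 123 mm over their backs; the gripper's body (75 mm by 187 mm) begins 45 mm behind the grasp point.
Start: joints at [1.227, 0.689, -0.195, 1.565, 0.157, 0.902, -0.215], TCP at [0.231, -0.581, 0.303] pointing down, gripper open.
Joint ranges: [-3.01, 3.01], [-0.46, 2.08], [-1.47, 1.51], [0.13, 2.56], [-1, 4.14], [0.04, 2.09], [-2.66, 2.66]. Speed limits (rad/s): [2.57, 2.57, 3.14, 3.14, 3.14, 3.14, 3.14].

## Interface

Orientations are given as a rotation vector (axis times angle).
In Python, from station import * gives the robot as it stands. The module is installed in compiled form; this text tells all that it offers. Calls block until the motion is done:
- move_to(position, orientation): joint-space move of the TCP to a pose.
- servo_line(position, vel=0.15, ori=None, until_force=None): straight line of the TCP; ori=None keeps the orientation; vel is the mean speed in m/s. With until_force (N) it stops when the force on the tool has changed by that much, and returns True; else False.
- move_joints(angles): joint-space move.
- gripper_to(opening, newtons=None): opening from 0.0 (shut) to 1.0 (fully open); newtons is the grip in N (None keeps the last); returns when the fingers have stopped.
- wait(seconds).
- inverse_kinematics(position, orientation): joint angles nearest the present ones, or None.
- sense(): the state.
- grab_frame(name): name is "scene" or "side" or "wrist"; returns the picture (420x560x3 uint8, red, green, blue); there is no depth.
- get_calibration(name): a dict with "fovy" (degrees; the focal length in pixels is half the picture's height over the tangent of half this angle, whatever the lens; pixels are square), "cx", "cy" (the principal point, pixels), "pose" (4x4, takes a point from camera to world coordinates). Camera axes: x right, y down, z forward; pixel columns grow to the right and rows downward; lengths in m; the calibration is good to about 2 mm. A picture is of the moment at which its call begins: read the wrist's pose just before it. get_calibration takes no time and is no camera call; for the wrist camera it gives the pose at the moment of the call.
A pose or a line that the arm cannot do raises Unreachable and nothing moves.
- finish_job(): hands the job in; it is judged then, once.
The state is a dict: "clock": time; "q": joint angles; "qvel": joint speeds; "joint_efforts": joint torques, N m; "ee_pos": TCP position; "tcp_rot": TCP orientation; "wrist_force": force on the tool from outside, world axes, zero at the start; "torque": the same for the moment, N m; "gripper_width": opening from 0.0 (shut) to 1.0 (fully open); "grip_force": force on a finger pad.
Only numpy, scipy, OpenCV 4.12 (cv2) and the standard library are available. Lean on these libraries where they do the work, as an engineer would, in place of code of your own. Each camera call takes 0.05 s, during which the arm holds its last target. There are 200 camera calls.

## Task

Lift the small green wine bottle off the grey rest, lay it gently in the V-groove of the wooden cradle with its capped neck towards the brass bar, and let go of it there. Then push it slowly along the groove, neck under the bar, until its cap has pressed the cork-tipped spring buffer of the stop fully in, and keep it pressed home for about half a second with a light push, about 6 N more than the sliding takes and never a knock or a hard shove (it is glass). Leave it lying there with its cap still on the buffer, and do not disturb the three things standing nearby.

Things in the scene. Friction and masses are not known exactly. Their poses are not given: they have to be found in the camera images.
- bottle: Loose green glass wine bottle, lying; 0.25 to 0.5 kg. Body 48 mm diameter, 115 mm long, paper label; neck 26 mm diameter with brass cap; 190 mm overall. Origin on the axis in the middle of the 115 mm body; x points to the cap (it may roll about x). Base at x = -57.5, neck begins at +57.5, cap ends at +132.5 mm. Starts in the rest's groove, axis 56 mm above the counter.
- bottle_base (a point): Centre of the bottle's flat round base, 48 mm diameter: the face to push on. Sliding the bottle along the cradle's groove takes about 1 to 6 N, different each time.
- bottle_mouth (a point): Centre of the flat end of the bottle's cap (26 mm diameter), which must meet the stop.
- rest: Low grey stand, 90 x 84 mm, fixed to the counter. Origin at the centre of its underside. V-groove 70 mm long along its x axis, in which the bottle lies at the start, overhanging at both ends. Tops of the groove boards 42 mm above the counter at y = +-20 mm.
- cradle: Wooden bottle cradle fixed to the counter, base board 12 mm thick, x -165 to +165 mm, 84 mm wide. Origin on the counter under the groove's middle line; x is the direction to push. 90 degree V-groove from x = -165 to +50 mm; its board tops are 42 mm above the counter at y = +-20 mm. A bottle lying in it has its axis at y = 0, 56 mm above the counter, and can be gripped across from above.
- cradle_bar (a point): Middle of the brass bar (8 mm diameter) across the cradle at cradle x = +65 mm, 80 mm above the counter, on posts at y = +-36 mm. The neck passes under it with 7 mm to spare, the body does not: lay the bottle with its cap short of the bar (bottle origin at cradle x -105 to -80 mm), then slide it 30 to 100 mm.
- stop: Grey block, 50 mm wide, 66 mm tall, fixed on the cradle beyond the bar. Origin at the bottom centre of the face towards the bottle, 12 mm above the counter; x as the cradle's x. From the face a brass sleeve with a cork-tipped spring buffer (24 mm disc, on the bottle's axis) sticks out towards the bottle: the tip is 13 to 43 mm from the face, different each time, not measured: feel it.
- buffer_line (a point): Point of the stop block's face on the buffer's centre line, 56 mm above the counter. The buffer gives 5 mm under less than 1 N, then meets its solid end (tip 8 to 38 mm from this point) and yields no more: overtravel there raises the force quickly. Its spring is too weak to push the bottle back.
- jigger: Loose bystander, steel double-cone measuring cup, not to be disturbed; origin at the centre of its underside. 42 mm wide, 72 mm tall.
- coasters: Loose bystander, stack of round cork coasters, not to be disturbed; origin at the centre of its underside. 84 mm in diameter, 24 mm tall.
- bitters: Loose bystander, small amber bottle, not to be disturbed; origin at the centre of its underside. 42 mm in diameter, about 95 mm tall with a black cap.
Mind the look-alikes: they are no part of the job. There is more than one size of the bottle; the one meant has the size given above.

How it is judged:
On the way, in this order (a step that is already met when the one before it is completed fails the run):
1. the bottle lies in the cradle's groove, neck towards the stop, let go and at rest, its cap still short of the stop (y of bottle in the frame of cradle between -0.004 and 0.004 m and z of bottle in the frame of cradle between 0.052 and 0.06 m and angle between the x axis of bottle and the x axis of cradle, either way round below 0.06 rad and linear speed of bottle below 0.01 m/s and contact force between the fingers and bottle below 0.1 N and x of bottle_mouth in the frame of cradle above -0.03 m and contact force between bottle and stop below 0.1 N), for 0.2 s.
2. the cap presses the stop's buffer, against its solid end, with at least 3 N for 0.25 s (contact force between bottle and stop above 3 N), for 0.25 s.
At the end, for the whole second after the job is handed in: The bottle lies at rest in the cradle's groove (axis within 4 mm of the groove's middle line and of 56 mm above the counter, within 0.06 rad of its direction), its cap still resting on the stop's sprung buffer (more than 0.2 N), 6 to 44 mm from the block's face (y of bottle in the frame of cradle between -0.004 and 0.004 m and z of bottle in the frame of cradle between 0.052 and 0.06 m and angle between the x axis of bottle and the x axis of cradle, either way round below 0.06 rad and linear speed of bottle below 0.01 m/s and contact force between bottle and stop above 0.2 N and x of bottle_mouth in the frame of buffer_line between -0.044 and -0.006 m); the robot touches nothing.
It fails at once if the bottle is driven against the stop with more than 10 N (contact force between bottle and stop above 10 N).
It fails at once if the bottle is knocked against or forced down on the cradle with more than 30 N (contact force between bottle and cradle above 30 N).
It fails at once if the jigger is moved by more than 20 mm or tipped over (distance of jigger from where it was at the start of the episode above 0.02 m or angle between jigger's own z axis and vertical above 0.5 rad).
It fails at once if the coasters is moved by more than 20 mm or tipped over (distance of coasters from where it was at the start of the episode above 0.02 m or angle between coasters's own z axis and vertical above 0.5 rad).
It fails at once if the bitters is moved by more than 20 mm or tipped over (distance of bitters from where it was at the start of the episode above 0.02 m or angle between bitters's own z axis and vertical above 0.5 rad).
It also fails if it takes over 70 s, if anything falls off the work surface, if the arm or the gripper's body presses on something with over 40 N, if the wrist force passes 120 N, or if a joint passes its speed limit or range.

## Working session

There is one attempt and no reset: what is moved stays moved. The work goes in short steps, each a Python script; the robot and the scene stay as the last script left them, time stands still between calls to the robot, and variables do not carry over. Pictures are saved under pics/ and viewed, at most 10 in all, crops included, and the job is handed in when it is done.

```bash
mkdir -p pics; python3 - <<'E'
from station import *
import cv2,numpy as np
for n in("scene","side"):
    f=grab_frame(n); cv2.imwrite(f"pics/{n}0.png",f[:,:,::-1]); c=get_calibration(n); print(n,c["fovy"],c["cx"],c["cy"],np.round(c["pose"],4).tolist())
s=sense(); print(s["clock"],s["ee_pos"],s["tcp_rot"],s["wrist_force"])
E
```

```text
scene 43.6305982190204 274.3426542761606 203.6357879224222 [[-0.6491, 0.4741, -0.5948, 1.1901], [0.7606, 0.4127, -0.5011, 0.4785], [0.0079, -0.7778, -0.6285, 0.7076], [0.0, 0.0, 0.0, 1.0]]
side 48.19309982909356 273.61187778213963 213.98931457506157 [[-0.718, -0.5143, 0.4691, 0.1724], [-0.696, 0.5224, -0.4926, 0.4242], [0.0083, -0.6802, -0.733, 0.7421], [0.0, 0.0, 0.0, 1.0]]
0.1 [ 0.23033109 -0.5805221   0.30200623] [-3.08414720e+00 -5.89681275e-01  6.74748793e-04] [-0.42533865 -0.32098401  0.1629486 ]
```

View pics/scene0.png

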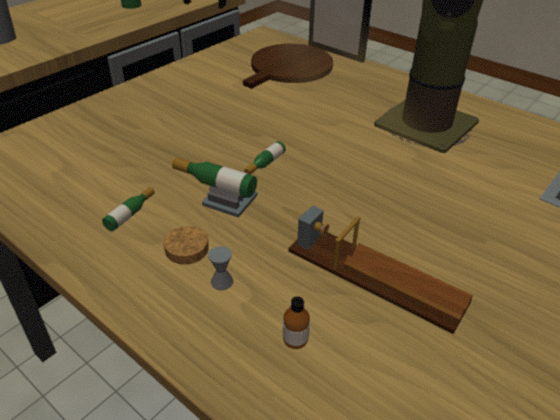

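View pics/side0.png

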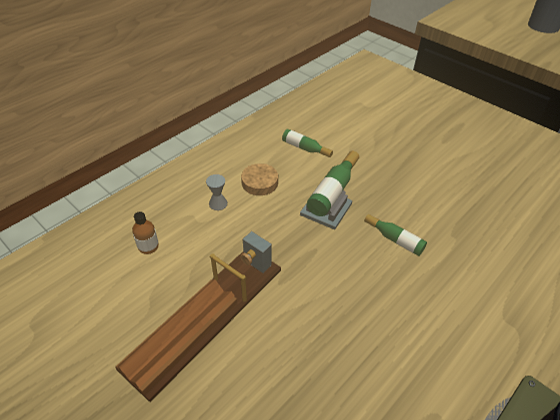

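The scene picture shows three green bottles: one on the grey rest (178,164)-(247,186), and smaller ones lying on the counter at (128,208) and (267,157). The one on the rest is the largest and fits the description. The cradle's bar is at about (347,230), its far end near (465,300), and the stop is at (311,225). In the side view these are the bottle at (333,185), the bar at (228,266) and the cradle's end at (135,380). I'll check them in one enlarged composite.

```bash
cat > h.py <<'E'
from station import *
import cv2,numpy as np
from scipy.spatial.transform import Rotation as R
def ray(cal,px):
    f=210/np.tan(np.radians(cal["fovy"]/2)); T=np.array(cal["pose"])
    d=T[:3,:3]@np.array([(px[0]-cal["cx"])/f,(px[1]-cal["cy"])/f,1.]); return T[:3,3],d/np.linalg.norm(d)
def onz(cal,px,z):
    o,d=ray(cal,px); return o+d*(z-o[2])/d[2]
def two(c1,p1,c2,p2):
    A=np.zeros((3,3));b=np.zeros(3);
    for c,p in((c1,p1),(c2,p2)):
        o,d=ray(c,p);M=np.eye(3)-np.outer(d,d);A+=M;b+=M@o
    return np.linalg.solve(A,b)
def proj(cal,P):
    f=210/np.tan(np.radians(cal["fovy"]/2)); T=np.array(cal["pose"]); q=T[:3,:3].T@(np.asarray(P)-T[:3,3]); return np.array([cal["cx"]+f*q[0]/q[2],cal["cy"]+f*q[1]/q[2]])
E
python3 - <<'E'
from h import *
a=cv2.imread("pics/scene0.png");b=cv2.imread("pics/side0.png")
def crop(im,x,y):return cv2.resize(im[y:y+150,x:x+200],(400,300),interpolation=cv2.INTER_CUBIC)
im=np.vstack([np.hstack([crop(a,285,190),crop(a,110,110)]),np.hstack([crop(b,105,230-15),crop(b,250,100+30)])])
im2=im.copy()
cv2.imwrite("pics/comp.png",im2)
S,D=get_calibration("scene"),get_calibration("side")
print("bar",two(S,(347.5,228.5),D,(228,266)),onz(S,(347.5,228.5),.08),onz(D,(228,266),.08))
print("cap",two(S,(175,164),D,(354,157)),"base",two(S,(251,186),D,(317,206)))
E
```

```text
bar [0.56558413 0.12464562 0.08180057] [0.56381583 0.1237138  0.08      ] [0.56668087 0.1237463  0.08      ]
cap [ 0.60780563 -0.29612725  0.05157494] base [ 0.56299759 -0.1129661   0.05803209]
```

View pics/comp.png

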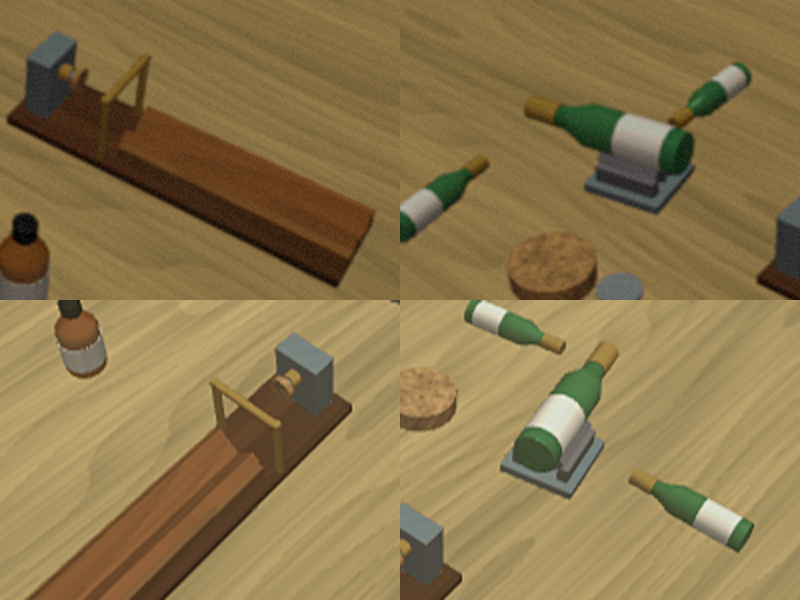

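The composite confirms it: the bottle on the rest is 189 mm long by triangulation, so it is the right one, with its cap at scene (175,164) and its base at (251,186). Next come the cradle direction, the bystanders, and a close look from above the bottle.

```bash
python3 - <<'E'
from h import *
S,D=get_calibration("scene"),get_calibration("side")
p=lambda c,x,y,ox,oy:(ox+x/2,oy+y/2)
e1=onz(S,(289,250.5),0);e2=onz(S,(453,332.5),0);print("edge",e1,e2,np.degrees(np.arctan2(*(e1-e2)[1::-1])),np.linalg.norm(e1-e2))
# bar ends, both views
b1=onz(S,(337.5,239),.08);b2=onz(S,(359,219),.08);print("barends S",b1,b2)
print("barends D",onz(D,(212,256.5),.08),onz(D,(243.5,277),.08))
for n,px in(("jig",(222,283)),("coast",(186,250)),("bit",(296,342)),):print(n,onz(S,px,0))
b=np.array([.563,-.113]);c=np.array([.6078,-.2961]);u=(c-b)/np.linalg.norm(c-b);o=b+u*.0575;print(u,o)
def ori(a,tilt=0):return R.from_matrix(np.c_[[np.cos(a),np.sin(a),0],[np.sin(a),-np.cos(a),0],[0,0,-1]])
for a in(np.arctan2(u[1],u[0]),np.arctan2(u[1],u[0])+np.pi):
    print(a,inverse_kinematics([*o,.30],ori(a).as_rotvec()))
s=sense();print(np.round(R.from_rotvec(s["tcp_rot"]).as_matrix(),2).tolist())
T=np.linalg.inv(np.r_[np.c_[R.from_rotvec(s["tcp_rot"]).as_matrix(),s["ee_pos"]],[[0,0,0,1]]])@get_calibration("wrist")["pose"];print(np.round(T,3).tolist(),get_calibration("wrist")["fovy"])
E
```

```text
edge [0.6114351  0.02923456 0.        ] [0.58421661 0.35655617 0.        ] -85.24649580801584 0.3284513416279794
barends S [0.59846644 0.1261555  0.08      ] [0.52805457 0.12481529 0.08      ]
barends D [0.60237647 0.12959883 0.08      ] [0.53049819 0.12082974 0.08      ]
jig [ 0.75588758 -0.00898009  0.        ]
coast [ 0.74072955 -0.12189504  0.        ]
bit [0.76840703 0.17203539 0.        ]
[ 0.23766444 -0.97134732] [ 0.57666571 -0.16885247]
-1.3308356349314119 [ 8.87664251e-04  6.85574126e-01  3.69974870e-01  1.66245818e+00
 -3.09148467e-01  8.51769656e-01 -2.40175616e+00]
1.8107570186583812 [ 0.50426362  0.69787771 -0.52714091  1.63414002  0.41712076  0.92385517
  0.06370535]
[[0.93, 0.37, -0.0], [0.37, -0.93, 0.0], [-0.0, -0.0, -1.0]]
[[0.001, -0.967, -0.256, 0.066], [1.0, 0.0, 0.001, -0.0], [-0.0, -0.256, 0.967, -0.082], [0.0, 0.0, 0.0, 1.0]] 61.46337202230315
```

```bash
cat >> h.py <<'E'
def ori(a):return R.from_matrix(np.c_[[np.cos(a),np.sin(a),0],[np.sin(a),-np.cos(a),0],[0,0,-1]])
E
python3 - <<'E'
from h import *
import json
out={}
for n,p,a in(("cradle",[.562,.17,.34],1.66),("bottle",[.5767,-.169,.30],1.811)):
    move_to(p,ori(a).as_rotvec());wait(.2)
    c=get_calibration("wrist");f=grab_frame("wrist");cv2.imwrite(f"pics/w_{n}.png",f[:,:,::-1]);c["pose"]=np.array(c["pose"]).tolist();out[n]=c
json.dump(out,open("cal.json","w"));print(sense()["clock"])
a=[cv2.imread(f"pics/w_{n}.png") for n in out]
cv2.imwrite("pics/w2.png",cv2.resize(np.hstack(a),(800,300),interpolation=cv2.INTER_AREA))
E
```

```text
4.7833
```

View pics/w_cradle.png

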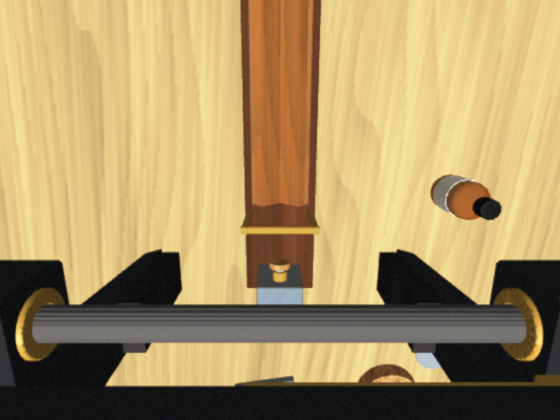

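View pics/w_bottle.png

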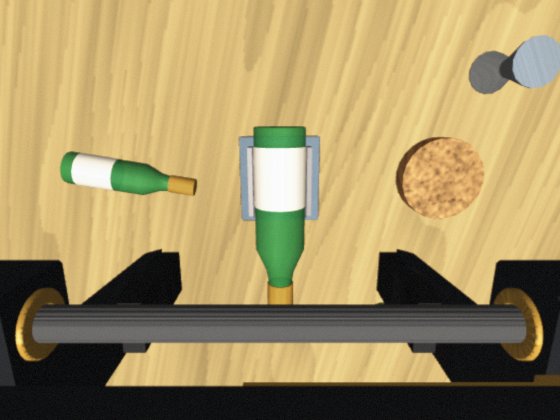

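The wrist views show the bottle centred near column 280, with its base edge at row 127 and its neck at (281,290). They also show the cradle running from about (282,5) to (281,205) and the bar at row 230, columns 241-319. I'll measure these lines with masks.

```bash
python3 - <<'E'
from h import *
import json
cal=json.load(open("cal.json"))
ib=cv2.imread("pics/w_bottle.png");h=cv2.cvtColor(ib,cv2.COLOR_BGR2HSV)
g=((h[...,0]>45)&(h[...,0]<85)&(h[...,1]>100)); g[:,:240]=0;g[:,325:]=0
rows=np.where(g[:,270:290].all(1))[0];print("green rows",rows.min(),rows.max())
c=cal["bottle"];P=[]
for r in (*range(130,138),*range(214,285,4)):
    x=np.where(g[r])[0]
    if len(x)>20:P.append(onz(c,((x.min()+x.max())/2,r),.058)[:2])
P=np.array(P);l=cv2.fitLine(P.astype(np.float32),cv2.DIST_L2,0,.001,.001).ravel();ang=np.arctan2(l[1],l[0]);print("bottle axis ang",ang,ang-np.pi,"pt",l[2:])
print("base silhouette", onz(c,(280,rows.min()-.5),.056),onz(c,(280,rows.min()-.5),.08))
ic=cv2.imread("pics/w_cradle.png").astype(int);c=cal["cradle"]
dark=(ic.sum(2)<330);E=[[],[]];M=[]
for r in range(5,215,10):
    x=np.where(dark[r,200:360])[0]+200
    # dark-board outer edges
    L,Rr=x.min(),x.max();E[0].append((L,r));E[1].append((Rr,r))
print(E[0][::4],E[1][::4])
for z in(0.006,):
    Q=np.array([(onz(c,a,z)+onz(c,b,z))[:2]/2 for a,b in zip(*E)])
    l=cv2.fitLine(Q.astype(np.float32),cv2.DIST_HUBER,0,.001,.001).ravel();print("cradle",np.arctan2(l[1],l[0]),l[2:],Q[::5].tolist(),[np.linalg.norm(onz(c,a,z)-onz(c,b,z)) for a,b in list(zip(*E))[::5]])
print("bar",onz(c,(241.5,230),.08),onz(c,(318.5,230),.08))
print("buffer tip",onz(c,(280,264),.056))
E
```

```text
green rows 127 284
bottle axis ang -1.32216 -4.4637527 pt [ 0.5833857  -0.18915984]
base silhouette [ 0.56415348 -0.10969737  0.056     ] [ 0.56394739 -0.10926351  0.08      ]
[(np.int64(241), 5), (np.int64(242), 45), (np.int64(243), 85), (np.int64(244), 125), (np.int64(244), 165), (np.int64(245), 205)] [(np.int64(320), 5), (np.int64(319), 45), (np.int64(317), 85), (np.int64(316), 125), (np.int64(315), 165), (np.int64(314), 205)]
cradle -1.4864833 [0.55694073 0.24304143] [[0.5478857447222927, 0.35043266577385757], [0.5517251194314323, 0.30187605762710906], [0.5563924711877279, 0.24999246819528073], [0.5608149453345106, 0.19431878264570912], [0.5661708674073, 0.13453747475243488]] [np.float64(0.08319673515975042), np.float64(0.08272700427212244), np.float64(0.0833509701544561), np.float64(0.08285295061484374), np.float64(0.08352826172335669)]
bar [0.52837654 0.12298959 0.08      ] [0.6061467  0.12991722 0.08      ]
buffer tip [0.57158286 0.07929759 0.056     ]
```

```bash
python3 - <<'E'
from h import *
ab=-1.3222+np.pi; ac=-1.4865+np.pi
def st(t):
    s=sense();print(t,round(s["clock"],2),np.round(s["ee_pos"],4),np.round(s["wrist_force"],2),round(s["gripper_width"],3),round(s["grip_force"],1))
p=np.array([.5785,-.170])
move_to([*p,.19],ori(ab).as_rotvec())
servo_line([*p,.103],vel=.08);st("down")
gripper_to(0.4,20);st("grip")
servo_line([*p,.115],vel=.03);st("lift")
servo_line([*p,.22],vel=.12);st("lifted")
q=np.array([.5542,.2777])
move_to([*q,.22],ori(ac).as_rotvec());
servo_line([*q,.125],vel=.1);wait(.3);st("above")
f=grab_frame("side");w=grab_frame("scene")
cv2.imwrite("pics/hold.png",np.hstack([cv2.resize(f[200:400,60:320],(400,308))[:,:,::-1],cv2.resize(w[180:380,260:520],(400,308))[:,:,::-1]]))
E
```

```text
down 6.54 [ 0.5789 -0.17    0.1036] [-0.56  0.78  0.73] 0.998 0.0
grip 7.23 [ 0.5787 -0.17    0.103 ] [ 0.88 -0.29  0.08] 0.537 20.0
lift 7.78 [ 0.5784 -0.1701  0.1151] [ 0.3  -0.97 -3.62] 0.541 20.0
lifted 8.81 [ 0.5779 -0.17    0.2192] [-0.8  -0.95 -3.79] 0.535 20.0
above 11.85 [0.5544 0.2777 0.1254] [ 0.78  0.36 -3.87] 0.536 20.0
```

View pics/hold.png

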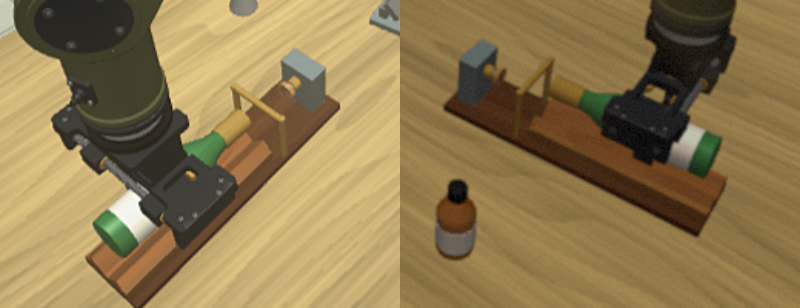

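The bottle is held level over the groove, with its cap just short of the bar (side crop (245,115) against the bar at (258,105)). Next: lower it until contact, then release.

```bash
python3 - <<'E'
from h import *
def st(t):
    s=sense();print(t,round(s["clock"],2),np.round(s["ee_pos"],4),np.round(s["wrist_force"],2),round(s["gripper_width"],3),round(s["grip_force"],1))
q=[.5542,.2777]
print(servo_line([*q,.098],vel=.012,until_force=2.5));st("touch")
gripper_to(.65);st("rel");gripper_to(1.0);wait(.3);st("open")
servo_line([*sense()["ee_pos"][:2],.25],vel=.12);wait(.4);st("up")
c=get_calibration("wrist");f=grab_frame("wrist");g=grab_frame("side")
import json;c["pose"]=np.array(c["pose"]).tolist();json.dump(c,open("cal2.json","w"))
cv2.imwrite("pics/w3.png",f[:,:,::-1])
cv2.imwrite("pics/laid.png",np.hstack([cv2.resize(f,(400,300))[:,:,::-1],cv2.resize(g[200:400,60:327],(400,300))[:,:,::-1]]))
E
```

```text
True
touch 13.57 [0.5541 0.2777 0.103 ] [-0.45 -0.03  5.08] 0.541 20.0
rel 13.93 [0.5531 0.2767 0.1015] [-0.54  0.51 -0.02] 0.648 0.0
open 14.85 [0.5532 0.2769 0.1017] [-0.07 -0.02 -1.2 ] 0.997 0.0
up 16.63 [0.5532 0.2769 0.2498] [-0.   -0.01 -0.03] 0.998 0.0
```

View pics/laid.png

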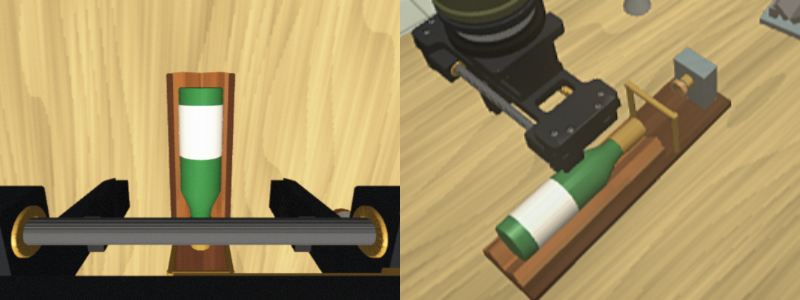

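The bottle lies in the groove on the middle line, with its base towards the near end and its cap just short of the bar. Next: push its base with the closed fingertips, tilted slightly so the tips lead.

```bash
cat >> h.py <<'E'
U=np.array([np.cos(-1.4865),np.sin(-1.4865),0]);O=np.array([.5616,.190,0]);ZU=np.array([0,0,1.])
t=np.radians(8); zt=-np.cos(t)*ZU+np.sin(t)*U; xt=-(np.cos(t)*U+np.sin(t)*ZU)
RT=np.c_[xt,np.cross(zt,xt),zt]; RV=R.from_matrix(RT).as_rotvec()
def tcp(s,z=.051): return O+s*U+z*ZU-.064*zt+.009*xt
def fs(n=10,dt=.02):
    v=[]
    for _ in range(n): v.append(-sense()["wrist_force"]@U); wait(dt)
    return np.mean(v),np.std(v)
def spos(): return (np.array(sense()["ee_pos"])-tcp(0))@U
E
python3 - <<'E'
from h import *
assert inverse_kinematics(tcp(-.18),RV) is not None
servo_line([*sense()["ee_pos"][:2],.251],vel=.1)
gripper_to(0.0,10)
move_to(tcp(-.185,.15),RV); servo_line(tcp(-.185),vel=.08);wait(.4)
print(sense()["clock"],fs(),spos())
s=-.185
while s<-.118:
    s+=.003; servo_line(tcp(s),vel=.015); f=fs(4); print(round(s,4),round(spos(),4),np.round(f,2))
    if f[0]>9: break
print(sense()["clock"])
E
```

```text
20.6083 (np.float64(-0.150369316772676), np.float64(0.3083601798825388)) -0.18500261830076478
-0.182 -0.1819 [0.4  0.37]
-0.179 -0.179 [0.32 0.75]
-0.176 -0.176 [0.   0.39]
-0.173 -0.173 [-0.22  0.77]
-0.17 -0.1699 [0.37 0.29]
-0.167 -0.167 [0.35 0.42]
-0.164 -0.164 [0.05 0.48]
-0.161 -0.161 [0.65 0.49]
-0.158 -0.158 [-0.08  0.17]
-0.155 -0.155 [-0.29  0.48]
-0.152 -0.1519 [0.53 0.38]
-0.149 -0.1497 [2.21 0.54]
-0.146 -0.1457 [1.74 0.43]
-0.143 -0.1427 [2.11 0.43]
-0.14 -0.1397 [2.11 0.08]
-0.137 -0.1367 [2.28 0.22]
-0.134 -0.1337 [2.34 0.34]
-0.131 -0.1307 [2.32 0.41]
-0.128 -0.1277 [2.28 0.39]
-0.125 -0.1247 [2.71 0.39]
-0.122 -0.1217 [2.37 0.43]
-0.119 -0.1187 [2.26 0.25]
-0.116 -0.1157 [2.32 0.17]
30.3583
```

```bash
python3 - <<'E'
from h import *
s=-.116; f0=2.3
r=servo_line(tcp(-.092),vel=.010,until_force=3.5); f,_=fs(6); s=spos(); print(r,s,f,sense()["clock"])
if not r or f<4.5: 
    r=servo_line(tcp(s+.055),vel=.006,until_force=3.5); f,_=fs(6); s=spos(); print(r,s,f,sense()["clock"])
if r and f>4.3:
    for k in range(25):
        f,sd=fs(6); print(round(s*1000,2),round(spos()*1000,2),round(f,2))
        if f>f0+5.5: break
        s+=min(.0003,max(.0001,(f0+6-f)/1e4)); servo_line(tcp(s),vel=.005)
    wait(.2);print(fs(20),spos(),sense()["clock"])
E
```

```text
False -0.09203005468866488 3.25119663404851 33.0083
True -0.07889286700720732 -0.014950677186700909 36.65
```

```bash
python3 - <<'E'
from h import *
f0=2.4; s=spos(); c0=sense()["clock"]
while sense()["clock"]<c0+12:
    f,sd=fs(4); print(round(s*1000,2),round(spos()*1000,2),round(f,2))
    if f>f0+5.3: break
    s+=.0004 if f<f0+1.3 else min(.0003,max(.0001,(f0+6-f)/1.2e4)); servo_line(tcp(s),vel=.006)
else: print("timeout")
wait(.2);print(fs(15),spos(),sense()["clock"])
E
```

```text
-78.89 -79.26 -0.21
-78.49 -78.44 0.11
-78.09 -78.33 0.75
-77.69 -78.17 1.17
-77.29 -78.04 3.43
-76.89 -77.92 5.31
-76.64 -77.9 5.63
-76.4 -77.85 5.73
-76.18 -77.79 6.17
-76.0 -77.76 5.8
-75.78 -77.74 6.23
-75.6 -77.68 6.9
-75.47 -77.69 6.83
-75.34 -77.64 7.15
-75.24 -77.64 7.3
-75.14 -77.64 7.29
-75.04 -77.58 7.32
-74.94 -77.58 7.63
-74.84 -77.52 7.52
-74.74 -77.51 7.68
-74.64 -77.51 7.52
-74.54 -77.49 7.78
(np.float64(7.710748542763744), np.float64(0.6438311332925297)) -0.07746026498919596 44.1
```

```bash
python3 - <<'E'
from h import *
s=spos(); print(fs(5))
servo_line(tcp(s-.003),vel=.006);servo_line(tcp(s-.04),vel=.05);servo_line(tcp(s-.04,.2),vel=.15);wait(.3)
g=grab_frame("side");w=grab_frame("scene");
cv2.imwrite("pics/end.png",np.hstack([cv2.resize(g[220:340,170:300],(400,369))[:,:,::-1],cv2.resize(w[190:310,285:415],(400,369))[:,:,::-1]]))
print(sense()["clock"],sense()["wrist_force"])
E
```

```text
(np.float64(7.787787945980159), np.float64(0.26725063423070144))
47.75 [-3.76187223e-01  3.99803546e-04 -8.93632891e-01]
```

View pics/end.png

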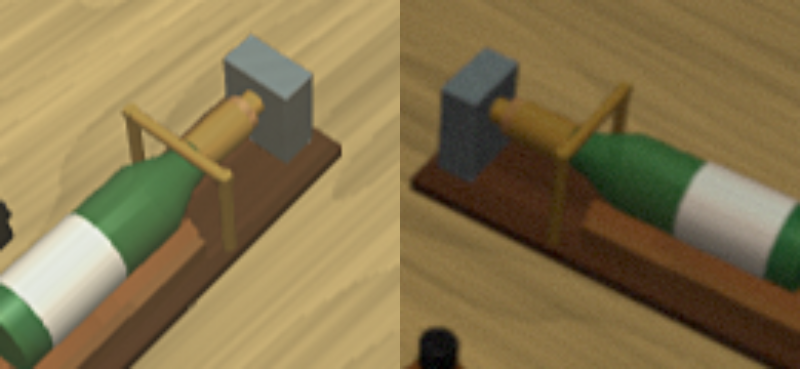

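The cap sits on the cork tip (side crop (243,100), scene crop (505,110)), the neck is under the bar, the bottle is in the groove and the arm is clear.

```bash
python3 -c "
from station import *
print(finish_job())"
```

```text
the job is handed in; nothing more can be done
None
```

The job is handed in, with no verdict returned: the bottle lies in the groove with its cap on the buffer, held home over half a second at about 7.7 N total (about 5.3 N above sliding, slightly under the 6 N asked), and the arm is clear.

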